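# Park the round tin in its bay and press its lid home

### The job

Push the wide round tin, standing on the table all the way, along the rack's rail until it is under the shelf and touches both the rail and the end stop, where it cannot skid. Only then press its loose lid straight down until it is fully home. Leave the tin there and do not push away the bowl and the four rice cakes standing nearer the robot and beside the rack.

Things in the scene. Friction and masses are not known exactly. Their poses are not given: they have to be found in the camera images.
- tin: Loose upright round metal tin, about 0.5 kg, too wide to grasp. Origin: centre of its underside, z up; its turn about z does not matter. Radius 53 mm at the foot bead (lowest 7 mm), 50.5 mm above up to 60 mm high, then the lid (radius 52 mm). It starts 90 to 150 mm short of its parking place, to the right of the rail and 4 to 45 mm clear of it.
- tin_lid (a joint): How far the tin's lid stands proud of fully home, in m: 0 is fully home, at most 0.009; it starts at 0.005 to 0.008. The lid only moves straight up and down on the tin, is stiff (a push of about 6 N moves it, wherever on the lid), stays where it is left and stops hard at 0.
- lid_top (a point): Centre of the flat top of the round raised boss in the middle of the lid (boss 34 mm across, 7.5 mm higher than the lid round it). 81 mm above the table when the lid is home, higher by as much as the lid stands proud; z up.
- rack: Fixed rack. Origin on the table at the parking place; x points along the rail, away from the robot, to the end stop (yaw -0.10 to -0.52 rad), y to the left, to the rail; z up. Rail: steel wall 44 mm high, on the tin's left, face at y = +53 mm, x = -241 to +59 mm. End stop: steel wall 44 mm high, face at x = +53 mm, y = -56 to +59 mm. Shelf posts stand behind the stop; shelf: see shelf_edge.
- bay (a point): The parking place: where the centre of the tin's underside is when the tin touches both rail and end stop. Axes as rack. Pushed squarely from behind, along the rail, the tin slides freely; pushed well off its centre, towards the rail, it jams against the rail.
- shelf_edge (a point): Middle of the lower front edge of the wooden shelf, at x = -33, y = 0, z = 225 mm of the rack. Shelf: x = -33 to +137, y = -110 to +110 mm; brackets at y = -90 and +90 reach down to z = 215 mm; a bowl and a cake are fixed on top, up to 0.30 m high. It overhangs the lid, so a vertical gripper does not fit there: lean the tool back to the robot by 30 to 45 degrees.
- bowl: Bystander: loose empty steel bowl, 154 mm across, 50 mm high, at the near left of the table. Origin: centre of its underside.
- cake_a: Bystander: loose round persimmon-shaped rice cake with a leaf, 47 mm across, 40 mm high, to the right of the rack's shelf. Origin: centre of its underside.
- cake_b: Bystander: loose round persimmon-shaped rice cake with a leaf, 50 mm across, 41 mm high, just left of the rail. Origin: centre of its underside.
- cake_c: Bystander: loose oblong rice cake, 38 x 58 mm, 21 mm high, on the near part of the table, left of the rack. Origin: centre of its underside.
- cake_d: Bystander: loose oblong rice cake, 38 x 58 mm, 28 mm high, on the near part of the table, left of the rack. Origin: centre of its underside.
Not all that is in view belongs to the job. Of the things that look like the tin, the larger one is meant.

How it is judged:
By the outcome, as a careful person would: the job done as asked, in the order asked, and still so for the second after the job is handed in, with the robot touching nothing.
It also fails if it takes over 67 s, if anything falls off the work surface, if the arm or the gripper's body presses on something with over 40 N, if the wrist force passes 120 N, or if a joint passes its speed limit or range.

### The arm

A 7-joint arm with a two-finger parallel gripper is mounted at the origin on a cart in front of the work surface, level with it; the furniture and walls round the work are solid. World frame = base frame: x ahead of the robot, y to its left, z up, the work surface at z = 0. Lengths are in m, angles in rad, forces in N, time in s.
With the tool pointing down it reaches from about 0.35 to 0.775 m from the base axis. Payload 3.1 kg.
Tool frame: the origin (TCP) lies midway between the tips of the shut fingers; the grasp point (between the pads) lies 19 mm behind it (ctrl.grip_depth is the distance from the TCP to the grasp point, in m); z points along the fingers, y is the line along which they close (so a half turn about z gives the same grasp; the last joint's range is limited). The gripper opens to 85 mm and grips with 20 to 120 N. Pads are 22 mm wide; open, the fingers measure 114 mm over their backs; the gripper's body (76 mm by 85 mm) begins 54 mm behind the grasp point. The pads swing forward as they close: fully open they stand 13 mm farther back than shut.
Start: joints at [-1.273, 0.311, 0.014, 1.512, -0.004, 1.319, -0.027], TCP at [0.183, 0.519, 0.195] pointing down, gripper open.
Joint ranges: [-2.7, 2.7], [-0.3, 1.91], [-1.27, 1.3], [0.12, 2.57], [-1.44, 4.58], [0.2, 2.03], [-3.05, 3.05]. Speed limits (rad/s): [2.79, 2.79, 3.14, 3.14, 3.14, 3.14, 3.14].

### API

Orientations are given as a rotation vector (axis times angle).
In Python, from station import ctrl gives the robot as it stands.
- The arm moves only by the tool apply_moves, never from a script. Its argument "deltas" is a list of rows, each an object with "fingers": the closure, from 0 (fully open) to 1 (shut); "dp": the shift along the tool's x, y, z in units of 20 mm (1.0 is 20 mm), a list of three; "twist": the turn about the tool's z in units of 0.1 rad (1.0 is 0.1 rad). In form: [{"fingers": fingers, "dp": [tx, ty, tz], "twist": twist}, ...]. A call has 1 to 12 rows; each row shifts and turns the commanded pose from where the row before left it, along the tool's axes as they then stand; what a row does not reach is not made up. A row lasts 1/8 s, in which the tool goes at most 62.5 mm and 10.7 degrees, less where a joint would pass 70% of its speed; a pose out of reach is approached as far as the arm can. A call with a number of a shift or a turn outside -1 to 1 is refused whole. A call with a gripper value outside its range is refused whole. The fingers move at their own pace and stop on an object; the grip force is fixed at half the most. Time passes only in rows, so rows that do not move let the fingers close. It gives the time, the measured TCP pose, the force, the opening and the grip force at its end, in the units of the state.
- ctrl.get_obs(): the state, without advancing time (a new reading comes with each control period).
- ctrl.snapshot(name): name is "scene" or "side" or "wrist"; returns (picture, depth): 384x512x3 uint8, blue, green, red; 384x512 float32, m along the optical axis (not along the pixel's ray), 0 where there is no reading.
- ctrl.calibration(name): a dict with "fx", "fy", "cx", "cy" (pixels), "dist_coeffs" ([k1, k2, p1, p2, k3] as OpenCV has them; the pictures are not rectified), "world_from_camera" (4x4, takes a point from camera to world coordinates). Camera axes: x right, y down, z forward; pixel columns grow to the right and rows downward; lengths in m; the calibration is good to about 2 mm. A picture is of the moment at which its call begins: read the wrist's pose just before it. calibration takes no time and is no camera call; for the wrist camera it gives the pose at the moment of the call.
- ctrl.job_done(): hands the job in; it is judged then, once.
The state is a dict: "clock": time; "joints": joint angles; "qvel": joint speeds; "effort": joint torques, N m; "tool_pos": TCP position; "orientation": TCP orientation; "ft_force": force on the tool from outside, world axes, zero at the start; "ft_torque": the same for the moment, N m; "finger_gap": finger opening in m; "grip_force": force on a finger pad.
Only numpy, scipy, OpenCV 4.12 (cv2) and the standard library are available. Lean on these libraries where they do the work, as an engineer would, in place of code of your own. Each camera call takes 0.05 s, during which the arm holds its last target. There are 200 camera calls.

## Working session

There is one attempt and no reset: what is moved stays moved. The work goes in short steps, Python scripts to look and compute and a tool call to move; the robot and the scene stay as the last step left them, time stands still between calls to the robot, and variables do not carry over. Pictures are saved under pics/ and viewed, at most 10 in all, crops included, and the job is handed in when it is done.

Besides the shell and the picture viewer there is one more tool, called in YAML: its name, and indented under it one key for each argument. apply_moves: Moves the arm, as the interface text tells. Its arguments: {"type":"object","properties":{"deltas":{"type":"array"}},"required":["deltas"]}

```bash
mkdir -p pics; ls
cat > h.py <<'E'
import numpy as np, cv2
from scipy.spatial.transform import Rotation as R
from station import ctrl
def cloud(name):
    c=ctrl.calibration(name); im,d=ctrl.snapshot(name)
    K=np.array([[c['fx'],0,c['cx']],[0,c['fy'],c['cy']],[0,0,1]]); D=np.array(c['dist_coeffs']); T=np.array(c['world_from_camera'])
    h,w=d.shape; u,v=np.meshgrid(np.arange(w),np.arange(h))
    n=cv2.undistortPoints(np.stack([u,v],-1).reshape(-1,1,2).astype(np.float64),K,D).reshape(h,w,2)
    P=np.dstack([n[...,0]*d,n[...,1]*d,d])@T[:3,:3].T+T[:3,3]
    P[d==0]=np.nan
    return im,P,n,T
def ray(n,T,u,v,z):
    r=T[:3,:3]@np.array([*n[int(v),int(u)],1]); return T[:3,3]+r*(z-T[2,3])/r[2]
E
python3 - <<'E'
from h import *
o=ctrl.get_obs(); print({k:np.round(v,3) for k,v in o.items()})
for n in ("scene","side"):
    im,P,nn,T=cloud(n); cv2.imwrite(f"pics/{n}0.png",im); print(n,T.round(3).tolist()); np.savez(f"{n}0.npz",im=im,P=P,n=nn,T=T)
print(R.from_rotvec(o['orientation']).as_matrix().round(3))
E
```

```text
pics
{'clock': np.float64(0.0), 'joints': array([-1.273,  0.312,  0.014,  1.513, -0.004,  1.319, -0.027]), 'qvel': array([-0.   , -0.001,  0.001,  0.   , -0.   , -0.001, -0.001]), 'effort': array([ 1.0000e-03, -3.7992e+01,  1.4600e-01, -2.3059e+01,  1.2000e-02,
        1.4000e-02, -0.0000e+00]), 'tool_pos': array([0.183, 0.518, 0.194]), 'orientation': array([-0.531, -3.096,  0.004]), 'ft_force': array([0.159, 0.098, 0.208]), 'ft_torque': array([ 0.031,  0.011, -0.019]), 'grip_force': np.float64(0.0), 'finger_gap': np.float64(0.085)}
scene [[0.781, -0.428, 0.455, 0.119], [-0.625, -0.546, 0.559, -0.643], [0.009, -0.72, -0.694, 0.867], [0.0, 0.0, 0.0, 1.0]]
side [[0.857, -0.324, 0.4, 0.012], [-0.514, -0.558, 0.651, -1.014], [0.012, -0.764, -0.645, 1.086], [0.0, 0.0, 0.0, 1.0]]
[[-0.943  0.333 -0.001]
 [ 0.333  0.943 -0.002]
 [-0.    -0.002 -1.   ]]
```

View pics/scene0.png

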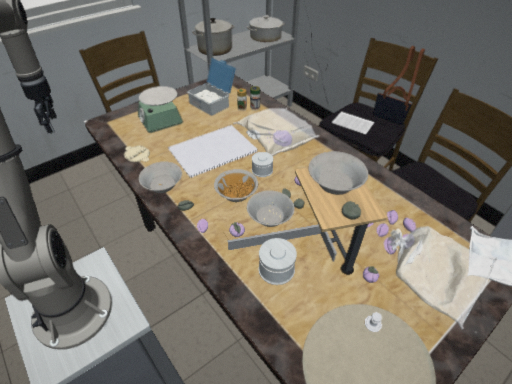

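View pics/side0.png

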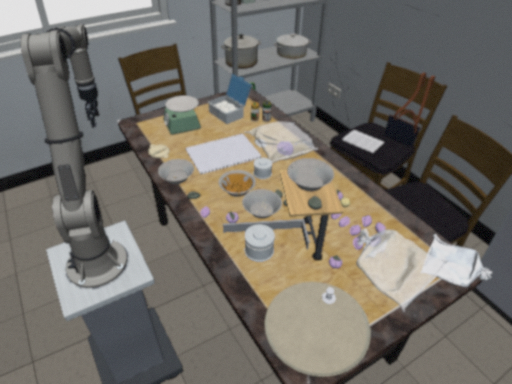

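The scene view shows the tin at (277,260), the rail from (230,245) to (318,232), the end stop at about (332,245), and the shelf at (340,200). The side view shows the tin at (260,241). Next I'll measure from both views.

Run:
```python
from h import *
for name,box in (("scene",(225,225,345,285)),("side",(220,215,315,262))):
    d=np.load(name+"0.npz"); P=d['P']; im=d['im']
    u0,v0,u1,v1=box; Q=P[v0:v1,u0:u1].reshape(-1,3); 
    hsv=cv2.cvtColor(im,cv2.COLOR_BGR2HSV)[v0:v1,u0:u1].reshape(-1,3)
    z=Q[:,2]; print(name,np.histogram(z,bins=np.arange(-.01,.12,.01)))
    lid=Q[(z>.06)&(z<.12)]; 
    c=np.median(lid[:,:2],0); lid=lid[np.hypot(*(lid[:,:2]-c).T)<.07]
    for lo,hi in((.058,.07),(.07,.079),(.079,.095)):
        s=lid[(lid[:,2]>lo)&(lid[:,2]<hi)]; 
        if len(s)>5:
            e=cv2.minEnclosingCircle(s[:,:2].astype(np.float32)); print(lo,len(s),s.mean(0).round(4),np.percentile(s[:,2],[10,50,90]).round(4),np.round(e[0],4),round(e[1],4))
    m=(z>.038)&(z<.05)&(np.hypot(*(Q[:,:2]-c).T)>.07); r=Q[m]
    print('rail',len(r),r.min(0).round(3),r.max(0).round(3))
    for q in r[::max(1,len(r)//40)]: print(q.round(3).tolist(),end=' ')
    print()
```

```text
scene (array([2760, 1650,  302,  396,  500,  307,   89,   40,  575,  415,    1,
          0]), array([-0.01,  0.  ,  0.01,  0.02,  0.03,  0.04,  0.05,  0.06,  0.07,
        0.08,  0.09,  0.1 ,  0.11]))
0.058 40 [ 0.489  -0.2632  0.0653] [0.0602 0.0672 0.0696] [ 0.5042 -0.2478] 0.0477
0.07 378 [ 0.5121 -0.2402  0.0774] [0.0757 0.078  0.0788] [ 0.5163 -0.2328] 0.0529
0.079 613 [ 0.5144 -0.2329  0.0818] [0.0793 0.0807 0.0864] [ 0.5158 -0.2325] 0.0526
rail 295 [ 0.447 -0.318  0.038] [ 0.702 -0.085  0.046]
[0.683, -0.199, 0.044] [0.701, -0.212, 0.042] [0.685, -0.203, 0.041] [0.701, -0.216, 0.041] [0.666, -0.195, 0.043] [0.686, -0.206, 0.038] [0.649, -0.186, 0.042] [0.669, -0.201, 0.041] [0.636, -0.178, 0.039] [0.653, -0.191, 0.039] [0.614, -0.17, 0.043] [0.631, -0.183, 0.043] [0.593, -0.158, 0.044] [0.611, -0.169, 0.04] [0.574, -0.147, 0.042] [0.59, -0.161, 0.044] [0.702, -0.249, 0.043] [0.569, -0.148, 0.042] [0.588, -0.159, 0.039] [0.549, -0.136, 0.041] [0.566, -0.148, 0.04] [0.525, -0.122, 0.042] [0.543, -0.133, 0.039] [0.696, -0.256, 0.04] [0.52, -0.123, 0.042] [0.537, -0.136, 0.041] [
[... 1171 characters left out ...]
6, -0.186, 0.043] [0.674, -0.198, 0.039] [0.709, -0.219, 0.039] [0.516, -0.117, 0.043] [0.537, -0.132, 0.046] [0.559, -0.145, 0.046] [0.583, -0.155, 0.042] [0.606, -0.167, 0.041] [0.633, -0.18, 0.039] [0.453, -0.087, 0.044] [0.474, -0.103, 0.048] [0.497, -0.113, 0.044] [0.522, -0.122, 0.039] [0.544, -0.135, 0.04] [0.572, -0.152, 0.041] [0.733, -0.249, 0.042] [0.463, -0.1, 0.045] [0.485, -0.112, 0.045] [0.512, -0.124, 0.042] [0.542, -0.138, 0.038] [0.45, -0.092, 0.039] [0.701, -0.242, 0.042] [0.723, -0.256, 0.038] [0.693, -0.258, 0.046] [0.72, -0.278, 0.038] [0.704, -0.281, 0.039] [0.711, -0.29, 0.038] [0.679, -0.289, 0.045] [0.681, -0.299, 0.043] [0.667, -0.311, 0.046] [0.668, -0.322, 0.046]
```

Run:
```python
import cv2
a=cv2.imread('pics/scene0.png')[140:300,180:400]
cv2.imwrite('pics/crop1.png',cv2.resize(a,None,fx=3.6,fy=3.6,interpolation=cv2.INTER_CUBIC))
```

```text
(no output)
```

View pics/crop1.png

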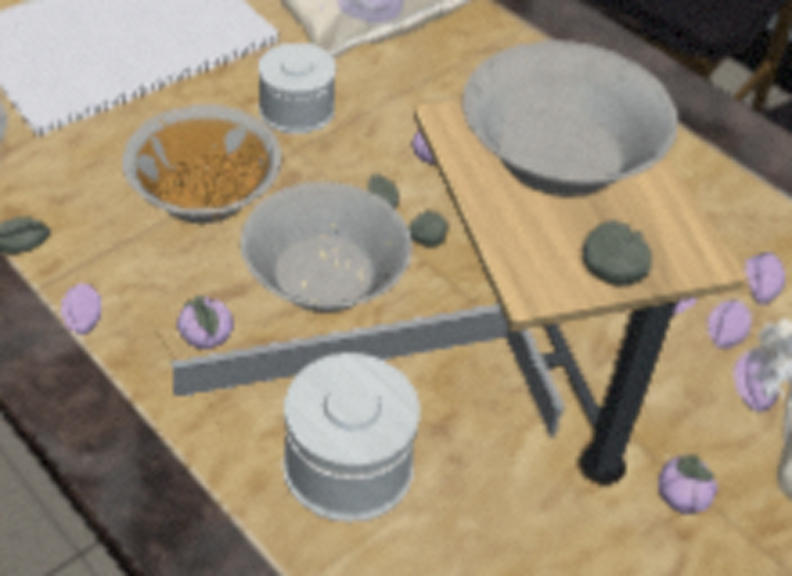

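The crop shows the tin at (352,435), the rail face, the stop face at (540,380), cake_b behind the rail's near end at (205,322), and the shelf post at (600,465). I'll fit lines to the visible faces.

Run:
```python
from h import *
from scipy.optimize import least_squares
RF=[];SF=[]
for name in ("scene","side"):
    d=np.load(name+"0.npz"); Q=d['P'].reshape(-1,3); z=Q[:,2]
    yaw=-.44; ax=np.array([np.cos(yaw),np.sin(yaw)]); n=np.array([-ax[1],ax[0]])
    m=(z>.012)&(z<.038); s=Q[m][:,:2]
    # rail frame rough: a point on face
    p0=np.array([.461,-.097])
    for it in range(4):
        t=(s-p0)@ax; e=(s-p0)@n
        k=(t>0)&(t<.26)&(np.abs(e)<(.01 if it<2 else .006)); f=s[k]
        vx,vy,x,y=cv2.fitLine(f.astype(np.float32),cv2.DIST_HUBER,0,.001,.001).ravel()
        if vx<0: vx,vy=-vx,-vy
        ax=np.array([vx,vy]); n=np.array([-vy,vx]); p0=p0+n*((np.array([x,y])-p0)@n)
    print(name,'rail face yaw',np.arctan2(vy,vx).round(4),'p',p0.round(4),len(f),'std',((f-p0)@n).std().round(4))
    # stop
    t=(s-p0)@ax; e=(s-p0)@n
    k=(t>.2)&(t<.36)&(e<-.02)&(e>-.105); h=np.histogram(t[k],bins=np.arange(.2,.36,.005)); print(h[0].tolist())
    pk=h[1][h[0].argmax()]+.0025; kk=k&(abs(t-pk)<.008); print('stop t',np.median(t[kk]).round(4),kk.sum(), 'slope',np.polyfit(e[kk],t[kk],1).round(3))
    # top of rail: near end
    m2=(z>.03)&(z<.05); t2=(Q[m2][:,:2]-p0)@ax; e2=(Q[m2][:,:2]-p0)@n; q=t2[(abs(e2)<.012)&(t2<.1)&(t2>-.1)]; print('near end t',np.percentile(q,[0,1,3]).round(4))
    st=np.median(t[kk]); bay=p0+ax*(st-.053)-n*.053; print('bay',bay.round(4))
    # front shelf edge
    m3=(z>.2)&(z<.26)&(np.hypot(*(Q[:,:2]-bay).T)<.25); F=Q[m3]; a=(F[:,:2]-bay)@ax; b=(F[:,:2]-bay)@n
    print('shelf x',np.percentile(a,[1,5,99]).round(3),'y',np.percentile(b,[1,99]).round(3),'z',np.percentile(F[:,2],[1,50,99]).round(3))
    tin=np.array([.5163,-.2328]); w=tin-bay; print('tin in rack',w@ax,w@n)
    # lid plane and boss heights
    r=np.hypot(*(Q[:,:2]-tin).T); 
    print('boss z',np.median(z[r<.012]).round(4),'lid z',np.median(z[(r>.025)&(r<.042)&(z>.06)]).round(4))
    # objects near
    for u,v in ([(160,178),(272,208),(237,230),(202,226),(371,274)] if name=="scene" else []):
        print((u,v),np.nanmedian(d['P'][v-2:v+3,u-2:u+3].reshape(-1,3),0).round(3))
```

```text
scene rail face yaw -0.4471 p [ 0.4604 -0.0984] 413 std 0.0012
[0, 0, 0, 0, 0, 0, 0, 0, 0, 0, 0, 0, 0, 0, 0, 80, 1, 2, 7, 6, 42, 45, 22, 0, 0, 0, 0, 0, 0, 0, 0]
stop t 0.2781 81 slope [0.001 0.278]
near end t [-0.017  -0.0155 -0.0139]
bay [ 0.6404 -0.2435]
shelf x [-0.034 -0.03   0.132] y [-0.111  0.097] z [0.226 0.238 0.259]
tin in rack -0.11651860291746166 -0.04404801755735044
boss z 0.0861 lid z 0.0789
(160, 178) [0.433 0.328 0.003]
(272, 208) [ 0.661 -0.042  0.004]
(237, 230) [ 0.499 -0.065  0.032]
(202, 226) [0.427 0.024 0.017]
(371, 274) [ 0.698 -0.426  0.03 ]
side rail face yaw -0.4451 p [ 0.4606 -0.0977] 259 std 0.0021
[0, 0, 0, 0, 0, 0, 0, 0, 0, 0, 0, 0, 0, 0, 0, 33, 3, 2, 4, 4, 10, 21, 13, 5, 0, 0, 0, 0, 0, 0, 0]
stop t 0.2791 36 slope [-0.005  0.279]
near end t [-0.0154 -0.0145 -0.0116]
bay [ 0.6419 -0.2429]
shelf x [-0.034 -0.029  0.134] y [-0.112  0.091] z [0.212 0.241 0.259]
tin in rack -0.11771265105188926 -0.04493604477393824
boss z 0.0874 lid z 0.0813
```

apply_moves:
  deltas:
    - {"fingers":0,"dp":[0,0,-1],"twist":1}
    - {"fingers":0,"dp":[-1,-0.6,-1],"twist":0.08}
    - {"fingers":0,"dp":[-1,-0.7,-0.75],"twist":0}
    - {"fingers":0,"dp":[-1,-0.7,0],"twist":0}
    - {"fingers":0,"dp":[-1,-0.7,0],"twist":0}
    - {"fingers":0,"dp":[-1,-0.7,0],"twist":0}
    - {"fingers":0,"dp":[-1,-0.7,0],"twist":0}
    - {"fingers":0,"dp":[-1,-0.7,0],"twist":0}
    - {"fingers":0,"dp":[-1,-0.7,0],"twist":0}
    - {"fingers":0,"dp":[-1,-0.7,0],"twist":0}
    - {"fingers":0,"dp":[-1,-0.7,0],"twist":0}
    - {"fingers":0,"dp":[-1,-0.7,0],"twist":0}

```text
clock: 1.6
tool_pos: [0.3168, 0.2835, 0.2501]
orientation: [0.7, 3.062, 0.001]
ft_force: [0.7, 0.4, -0.3]
finger_gap: 0.0859
grip_force: 0.0
```

apply_moves:
  deltas:
    - {"fingers":0,"dp":[-1,-0.7,0],"twist":0}
    - {"fingers":0,"dp":[-1,-0.7,0],"twist":0}
    - {"fingers":0,"dp":[-1,-0.7,0],"twist":0}
    - {"fingers":0,"dp":[-1,-0.7,0],"twist":0}
    - {"fingers":0,"dp":[-1,-0.7,0],"twist":0}
    - {"fingers":0,"dp":[-1,-0.7,0],"twist":0}
    - {"fingers":0,"dp":[-0.6,-1,0],"twist":0}
    - {"fingers":0,"dp":[-0.6,-1,0],"twist":0}
    - {"fingers":0,"dp":[-0.6,-1,0],"twist":0}
    - {"fingers":0,"dp":[-0.6,-1,0],"twist":0}
    - {"fingers":0,"dp":[-0.6,-1,0],"twist":0}
    - {"fingers":0,"dp":[-0.6,-1,0],"twist":0}

```text
clock: 3.1
tool_pos: [0.3997, 0.0167, 0.2499]
orientation: [-0.7, -3.062, -0.002]
ft_force: [0.9, -0.2, 0.4]
finger_gap: 0.0856
grip_force: 0.0
```

apply_moves:
  deltas:
    - {"fingers":0,"dp":[-0.6,-1,0],"twist":0}
    - {"fingers":0,"dp":[-0.6,-1,0],"twist":0}
    - {"fingers":0,"dp":[-0.6,-1,0],"twist":0}
    - {"fingers":0,"dp":[-0.6,-1,0],"twist":0}
    - {"fingers":0,"dp":[-0.6,-1,0],"twist":0}
    - {"fingers":0,"dp":[-0.6,-1,0],"twist":0}
    - {"fingers":0,"dp":[-0.6,-1,0],"twist":0}
    - {"fingers":0,"dp":[-0.6,-1,0],"twist":0}
    - {"fingers":0,"dp":[-0.6,-1,0],"twist":0}
    - {"fingers":0,"dp":[-0.6,-1,0],"twist":0}
    - {"fingers":0,"dp":[-0.6,-1,0],"twist":0}

```text
clock: 4.47
tool_pos: [0.4226, -0.2379, 0.2501]
orientation: [0.7, 3.062, 0.003]
ft_force: [0.4, 0.5, 0.3]
finger_gap: 0.0856
grip_force: 0.0
```

```bash
cat >> h.py <<'E'
BAY=np.array([.641,-.243]); YAW=-.446
AX=np.array([np.cos(YAW),np.sin(YAW)]); N=np.array([-AX[1],AX[0]])
def rk(p): w=np.asarray(p)[:2]-BAY; return np.array([w@AX,w@N]).round(4)
def st():
    o=ctrl.get_obs(); M=R.from_rotvec(o['orientation']).as_matrix()
    print('t',round(float(o['clock']),2),'rack xy',rk(o['tool_pos']),'z',o['tool_pos'][2].round(4),'y-axis yaw-rack',round(float(np.arctan2(M[1,1],M[0,1])-YAW),3),'tilt',M[:,2].round(3),'F',np.round(o['ft_force'],1),'q',np.round(o['joints'],2),'xy',o['tool_pos'][:2].round(3))
    return o,M
E
python3 - <<'E'
from h import *
o,M=st()
c=np.array(ctrl.calibration('wrist')['world_from_camera']); print('cam in tool',(M.T@(c[:3,3]-o['tool_pos'])).round(3),(M.T@c[:3,2]).round(2))
im,P,n,T=cloud('wrist'); cv2.imwrite('pics/w1.png',im)
im,P,n,T=cloud('scene'); cv2.imwrite('pics/s1.png',im[100:330,150:450])
# obstacles around approach
Q=np.load('scene0.npz')['P'].reshape(-1,3); a=(Q[:,:2]-BAY)@AX; b=(Q[:,:2]-BAY)@N
m=(Q[:,2]>.01)&(a>-.33)&(a<.0)&(b<-.1)&(b>-.32); print(m.sum(), a[m].min() if m.any() else '', b[m].min() if m.any() else '')
E
```

```text
t 4.47 rack xy [-0.1992 -0.0897] z 0.2501 y-axis yaw-rack 1.568 tilt [ 0.001  0.002 -1.   ] F [0.4 0.5 0.3] q [-0.26  0.19  0.88  1.6  -0.15  1.42  1.76] xy [ 0.423 -0.238]
cam in tool [ 0.078  0.001 -0.181] [-0.3  -0.    0.95]
170 -0.12695746889945203 -0.31932587550190994
```

Run:
```python
from h import *
Q=np.load('scene0.npz')['P'].reshape(-1,3); a=(Q[:,:2]-BAY)@AX; b=(Q[:,:2]-BAY)@N
m=(Q[:,2]>.01)&(a>-.33)&(a<.0)&(b<-.105)&(b>-.32)
print(np.histogram(b[m],bins=np.arange(-.32,-.1,.02))[0].tolist(), np.percentile(Q[m,2],[50,99]), a[m&(b>-.26)])
```

```text
[8, 11, 10, 12, 22, 9, 0, 0, 0, 0] [0.01431746 0.23905231] [-7.71464323e-03 -4.88697290e-03 -2.55845983e-03 -1.71616788e-04
 -1.77001850e-02 -1.58519247e-02 -1.20786738e-02 -1.18398069e-02
 -8.50924092e-03 -6.48553362e-03 -2.87925722e-03 -1.44380662e-03
 -3.02902650e-02 -2.82841710e-02 -2.56175872e-02 -2.33208289e-02
 -2.12030986e-02 -1.86707946e-02 -1.62331021e-02 -1.37962032e-02
 -1.02909708e-02 -8.36404888e-03 -6.00290290e-03 -3.67089362e-03
 -5.02372952e-05 -3.42798540e-02 -3.27062174e-02 -3.09526354e-02
 -2.86743459e-02 -2.55893844e-02 -2.31637865e-02 -2.05774602e-02
 -1.93543842e-02 -1.55694106e-02 -1.34645750e-02 -1.07937919e-02
 -8.30762628e-03 -5.93565681e-03 -3.79415323e-03 -1.36315157e-03
 -3.35292957e-02 -3.35925231e-02 -3.20974713e-02 -2.95506178e-02
 -2.61631379e-02 -2.43864867e-02 -2.13896217e-02 -1.84480801e-02
 -1.56117221e-02 -1.31461370e-02 -9.77767188e-03 -8.28441661e-03
 -6.03684846e-03 -3.31720682e-03 -3.30573637e-02 -3.24653474e-02
 -3.12478010e-02 -2.78554867e-02 -2.54343885e-02 -2.26774923e-02
 -2.02376891e-02 -1.74128957e-02 -1.50436608e-02 -1.19918618e-02
 -9.74455682e-03 -3.20151149e-02 -3.07907526e-02 -2.78982673e-02
 -2.54647589e-02 -2.23382607e-02 -2.52136782e-04 -2.48057750e-02
 -3.76212120e-02 -2.91502976e-02 -4.06890087e-02 -3.77787417e-02
 -3.52450312e-02 -4.65602153e-02 -4.12886443e-02 -5.02501430e-02
 -4.78769373e-02 -5.37727703e-02 -5.13872453e-02 -5.69950939e-02
 -5.41945136e-02 -6.01766292e-02 -5.76443273e-02 -5.51038048e-02
 -6.38953685e-02 -6.11758417e-02 -5.84961233e-02 -6.73246381e-02
 -6.49409220e-02 -6.19887016e-02 -6.88900436e-02 -7.14285836e-02
 -6.90088407e-02 -7.49679048e-02 -7.21085550e-02 -6.95886041e-02
 -7.55315367e-02 -7.02631380e-02 -7.89532077e-02 -7.60798618e-02
 -8.19929175e-02 -7.97523051e-02 -8.28163600e-02 -8.68911784e-02
 -8.67707051e-02 -9.10408208e-02 -8.85016519e-02 -9.44874310e-02
 -9.53878658e-02]
```

View pics/s1.png

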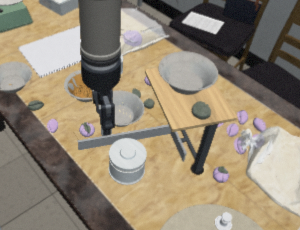

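View pics/w1.png

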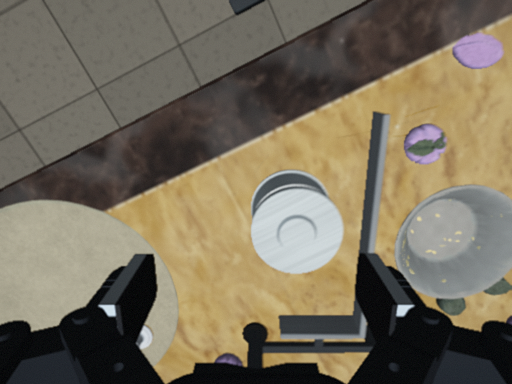

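The wrist view shows the tin at (297,230), clear of the rail at (372,200). The flat board at left (60,280) is low, so I'll keep the finger tips about 25 mm up.

apply_moves:
  deltas:
    - {"fingers":0,"dp":[-0.8,-0.85,0],"twist":0}
    - {"fingers":0,"dp":[-0.8,-0.85,0],"twist":0}
    - {"fingers":0,"dp":[-0.8,-0.85,0],"twist":0}
    - {"fingers":0,"dp":[-0.8,-0.85,0],"twist":0}
    - {"fingers":0,"dp":[-0.8,-0.85,0],"twist":0}
    - {"fingers":0,"dp":[0,0,1],"twist":0}
    - {"fingers":0,"dp":[0,0,1],"twist":0}
    - {"fingers":0,"dp":[0,0,1],"twist":0}
    - {"fingers":0,"dp":[0,0,1],"twist":0}
    - {"fingers":0,"dp":[0,0,1],"twist":0}
    - {"fingers":0,"dp":[0,0,1],"twist":0}

```text
clock: 5.95
tool_pos: [0.4591, -0.3465, 0.1295]
orientation: [0.697, 3.063, 0.003]
ft_force: [0.1, 0.5, -1.2]
finger_gap: 0.0856
grip_force: 0.0
```

Run:
```python
from h import *
st()
```

```text
t 5.95 rack xy [-0.1195 -0.1719] z 0.1295 y-axis yaw-rack 1.569 tilt [ 0.001  0.002 -1.   ] F [ 0.1  0.5 -1.2] q [ 0.04  0.5   0.84  1.57 -0.39  1.25  2.07] xy [ 0.459 -0.347]
```

apply_moves:
  deltas:
    - {"fingers":0,"dp":[0,0,1],"twist":0}
    - {"fingers":0,"dp":[0,0,1],"twist":0}
    - {"fingers":0,"dp":[0,0,1],"twist":0}
    - {"fingers":0,"dp":[0,0,1],"twist":0}
    - {"fingers":0,"dp":[0,0,1],"twist":0}
    - {"fingers":0,"dp":[0,0,0.7],"twist":0}
    - {"fingers":0,"dp":[0,0.3,0],"twist":0}
    - {"fingers":0,"dp":[0,0.3,0],"twist":0}
    - {"fingers":0,"dp":[0,0.3,0],"twist":0}
    - {"fingers":0,"dp":[0,0.3,0],"twist":0}

```text
clock: 7.2
tool_pos: [0.4705, -0.3268, 0.0165]
orientation: [0.697, 3.062, -0.004]
ft_force: [-0.8, -2.9, 0.9]
finger_gap: 0.0856
grip_force: 1.6
```

```bash
cat >> h.py <<'E'
def tin(name='scene',z=.077,save=None):
    im,P,n,T=cloud(name)
    if save: cv2.imwrite(save,im)
    Q=P.reshape(-1,3); a=(Q[:,:2]-BAY)@AX; b=(Q[:,:2]-BAY)@N
    m=(Q[:,2]>.070)&(Q[:,2]<.084)&(a>-.22)&(a<.08)&(b>-.12)&(b<.07); s=np.c_[a,b][m]
    c=cv2.minEnclosingCircle(s.astype(np.float32)); print(name,'tin rack',np.round(c[0],4),'r',round(c[1],4),'n',len(s),'med',np.median(s,0).round(4))
    return im,P
E
python3 - <<'E'
from h import *
st(); tin(save='pics/s2.png'); tin('side')
E
```

```text
t 7.2 rack xy [-0.1177 -0.1492] z 0.0165 y-axis yaw-rack 1.569 tilt [ 0.001 -0.003 -1.   ] F [-0.8 -2.9  0.9] q [ 0.05  0.62  0.77  1.7  -0.49  1.02  2.11] xy [ 0.471 -0.327]
scene tin rack [-0.0415 -0.061 ] r 0.1285 n 413 med [-0.1429 -0.044 ]
side tin rack [-0.0447 -0.068 ] r 0.127 n 109 med [-0.1495 -0.0566]
```

apply_moves:
  deltas:
    - {"fingers":0,"dp":[0,0.3,0],"twist":0}
    - {"fingers":0,"dp":[0,0.3,0],"twist":0}
    - {"fingers":0,"dp":[0,0.3,0],"twist":0}
    - {"fingers":0,"dp":[0,0.3,0],"twist":0}
    - {"fingers":0,"dp":[0,0.3,0],"twist":0}

```text
clock: 7.92
tool_pos: [0.4833, -0.2984, 0.0157]
orientation: [0.697, 3.063, -0.0]
ft_force: [-1.3, -4.4, 3.4]
finger_gap: 0.0853
grip_force: 2.2
```

apply_moves:
  deltas:
    - {"fingers":0,"dp":[0,0.15,0],"twist":0}
    - {"fingers":0,"dp":[0,0.15,0],"twist":0}

```text
clock: 8.18
tool_pos: [0.4858, -0.2931, 0.0156]
orientation: [-0.697, -3.063, 0.0]
ft_force: [-2.2, -3.0, 2.8]
finger_gap: 0.0856
grip_force: 2.0
```

Run:
```python
from h import *
st(); im,_,_,_=cloud('scene'); a=im[150:300,180:400]
cv2.imwrite('pics/c3.png',cv2.resize(a,None,fx=3,fy=3,interpolation=cv2.INTER_CUBIC))
```

```text
t 8.18 rack xy [-0.1185 -0.1122] z 0.0156 y-axis yaw-rack 1.569 tilt [-0. -0. -1.] F [-2.2 -3.   2.8] q [-0.02  0.61  0.77  1.72 -0.49  1.01  2.04] xy [ 0.486 -0.293]
```

View pics/c3.png

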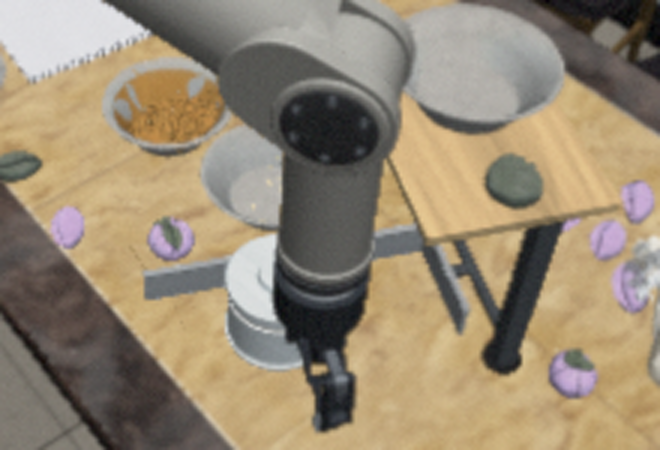

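The crop shows the tin at (265,310), almost at the rail, with the finger against its right side. I'll continue until it touches.

apply_moves:
  deltas:
    - {"fingers":0,"dp":[0,0.12,0],"twist":0}
    - {"fingers":0,"dp":[0,0.12,0],"twist":0}

```text
clock: 8.48
tool_pos: [0.4877, -0.2891, 0.0156]
orientation: [-0.698, -3.063, 0.001]
ft_force: [-2.8, -6.3, 3.0]
finger_gap: 0.085
grip_force: 3.6
```

apply_moves:
  deltas:
    - {"fingers":0,"dp":[0,0.1,0],"twist":0}
    - {"fingers":0,"dp":[0,0.05,0],"twist":0}

```text
clock: 8.72
tool_pos: [0.4882, -0.289, 0.0162]
orientation: [0.7, 3.062, -0.006]
ft_force: [-3.2, -7.4, 3.4]
finger_gap: 0.0852
grip_force: 4.0
```

apply_moves:
  deltas:
    - {"fingers":0,"dp":[0,-0.75,0],"twist":0}
    - {"fingers":0,"dp":[0,-0.75,0],"twist":0}
    - {"fingers":0,"dp":[0,0,-1],"twist":0}
    - {"fingers":0,"dp":[0,0,-1],"twist":0}
    - {"fingers":0,"dp":[0,0,-1],"twist":0}
    - {"fingers":0,"dp":[0,0,-1],"twist":0}
    - {"fingers":0,"dp":[0,0,-1],"twist":0}
    - {"fingers":0,"dp":[0,0,-1],"twist":0}
    - {"fingers":0,"dp":[0,0,-1],"twist":0}
    - {"fingers":0,"dp":[1,1,0],"twist":0}
    - {"fingers":0,"dp":[1,1,0],"twist":0}
    - {"fingers":0,"dp":[1,1,0],"twist":0}

```text
clock: 10.22
tool_pos: [0.4473, -0.2317, 0.155]
orientation: [-0.697, -3.062, -0.003]
ft_force: [-0.2, -0.7, 0.7]
finger_gap: 0.0852
grip_force: 0.0
```

apply_moves:
  deltas:
    - {"fingers":0,"dp":[1,1,0],"twist":0}
    - {"fingers":0,"dp":[1,1,0],"twist":0}
    - {"fingers":0,"dp":[1,0.9,0],"twist":0}
    - {"fingers":0,"dp":[1,0.9,0],"twist":0}
    - {"fingers":0,"dp":[0,0,0],"twist":1}
    - {"fingers":0,"dp":[0,0,0],"twist":1}
    - {"fingers":0,"dp":[0,0,0],"twist":1}
    - {"fingers":0,"dp":[0,0,0],"twist":1}
    - {"fingers":0,"dp":[0,0,0],"twist":1}
    - {"fingers":0,"dp":[0,0,0],"twist":1}
    - {"fingers":0,"dp":[0,0,0],"twist":1}
    - {"fingers":0,"dp":[0,0,0],"twist":1}

```text
clock: 11.72
tool_pos: [0.4082, -0.1295, 0.1553]
orientation: [-1.838, -2.545, -0.001]
ft_force: [0.4, -0.2, 0.7]
finger_gap: 0.0853
grip_force: 0.0
```

apply_moves:
  deltas:
    - {"fingers":0,"dp":[0,0,0],"twist":1}
    - {"fingers":0,"dp":[0,0,0],"twist":1}
    - {"fingers":0,"dp":[0,0,0],"twist":1}
    - {"fingers":0,"dp":[0,0,0],"twist":1}
    - {"fingers":0,"dp":[0,0,0],"twist":1}
    - {"fingers":0,"dp":[0,0,0],"twist":1}
    - {"fingers":0,"dp":[0,0,0],"twist":1}
    - {"fingers":0,"dp":[0,0,0],"twist":0}

```text
clock: 12.72
tool_pos: [0.4083, -0.1296, 0.1553]
orientation: [-2.596, -1.767, 0.0]
ft_force: [0.0, 1.0, -1.0]
finger_gap: 0.0851
grip_force: 0.0
```

```bash
cat >> h.py <<'E'
def lid(name):
    # lid disc: largest component of points 71..84 mm high, well apart from the arm
    im,P,n,T=cloud(name); a=(P[...,:2]-BAY)@AX; b=(P[...,:2]-BAY)@N; z=P[...,2]
    m=((z>.070)&(z<.095)&(a>-.2)&(a<.08)&(b>-.07)&(b<.07)).astype(np.uint8)
    k,L,S,_=cv2.connectedComponentsWithStats(m); i=1+S[1:,4].argmax(); q=L==i; s=np.c_[a[q],b[q]]
    c=cv2.minEnclosingCircle(s.astype(np.float32)); r=np.hypot(a-c[0][0],b-c[0][1])
    print(name,'lid',np.round(c[0],4),round(c[1],4),len(s),'z boss',np.nanmedian(z[q&(r<.012)]).round(4),'lid',np.nanmedian(z[q&(r>.024)&(r<.043)]).round(4)); return im
E
python3 - <<'E'
from h import *
st(); lid('scene'); lid('side'); cv2.imwrite('pics/w4.png',lid('wrist'))
E
```

```text
t 12.72 rack xy [-0.2589  0.0019] z 0.1553 y-axis yaw-rack 0.07 tilt [-0.001  0.001 -1.   ] F [ 0.  1. -1.] q [-0.69  0.13  1.07  1.91 -0.13  1.17  0.04] xy [ 0.408 -0.13 ]
scene lid [-0.1187 -0.0016] 0.0527 906 z boss 0.0868 lid 0.0791
side lid [-0.1161 -0.0003] 0.0546 554 z boss 0.0889 lid 0.0812
wrist lid [-0.1181  0.0005] 0.0526 13868 z boss 0.0892 lid 0.0817
```

apply_moves:
  deltas:
    - {"fingers":0,"dp":[-0.3,0,1],"twist":0}
    - {"fingers":0,"dp":[0,0,1],"twist":0}
    - {"fingers":0,"dp":[0,0,1],"twist":0}
    - {"fingers":0,"dp":[0,0,1],"twist":0}
    - {"fingers":0,"dp":[0,0,1],"twist":0}
    - {"fingers":0,"dp":[0,0,1],"twist":0}
    - {"fingers":0,"dp":[0,0,0.95],"twist":0}
    - {"fingers":0,"dp":[-0.04,0.5,0],"twist":0}
    - {"fingers":0,"dp":[-0.04,0.5,0],"twist":0}
    - {"fingers":0,"dp":[-0.03,0.4,0],"twist":0}
    - {"fingers":0,"dp":[-0.02,0.3,0],"twist":0}
    - {"fingers":0,"dp":[-0.02,0.3,0],"twist":0}

```text
clock: 14.38
tool_pos: [0.4414, -0.1528, 0.0164]
orientation: [-2.596, -1.764, 0.002]
ft_force: [-4.5, 0.9, 2.9]
finger_gap: 0.0852
grip_force: 2.1
```

Run:
```python
from h import *
st(); lid('scene'); lid('side'); lid('wrist')
```

```text
t 14.38 rack xy [-0.219  -0.0048] z 0.0164 y-axis yaw-rack 0.069 tilt [-0.003  0.001 -1.   ] F [-4.5  0.9  2.9] q [-0.41  0.46  0.9   1.99 -0.46  0.91  0.36] xy [ 0.441 -0.153]
scene lid [-0.1188 -0.0002] 0.059 875 z boss 0.0863 lid 0.0791
side lid [-0.1166 -0.002 ] 0.0587 556 z boss 0.0882 lid 0.0816
wrist lid [-0.1472  0.0172] 0.0395 15545 z boss 0.082 lid 0.0822
```

apply_moves:
  deltas:
    - {"fingers":0,"dp":[-0.02,0.35,0],"twist":0}
    - {"fingers":0,"dp":[-0.02,0.35,0],"twist":0}
    - {"fingers":0,"dp":[-0.02,0.35,0],"twist":0}
    - {"fingers":0,"dp":[-0.02,0.35,0],"twist":0}
    - {"fingers":0,"dp":[-0.02,0.35,0],"twist":0}
    - {"fingers":0,"dp":[-0.02,0.35,0],"twist":0}

```text
clock: 15.28
tool_pos: [0.479, -0.1721, 0.0164]
orientation: [-2.599, -1.763, 0.005]
ft_force: [-8.3, -1.3, 4.0]
finger_gap: 0.085
grip_force: 3.4
```

apply_moves:
  deltas:
    - {"fingers":0,"dp":[-0.02,0.35,0],"twist":0}
    - {"fingers":0,"dp":[-0.02,0.35,0],"twist":0}
    - {"fingers":0,"dp":[-0.02,0.35,0],"twist":0}
    - {"fingers":0,"dp":[-0.02,0.35,0],"twist":0}
    - {"fingers":0,"dp":[-0.02,0.35,0],"twist":0}
    - {"fingers":0,"dp":[-0.02,0.35,0],"twist":0}

```text
clock: 16.02
tool_pos: [0.5173, -0.1902, 0.0166]
orientation: [-2.599, -1.763, 0.005]
ft_force: [-5.9, -0.6, 4.2]
finger_gap: 0.0857
grip_force: 2.9
```

Run:
```python
from h import *
st(); cv2.imwrite('pics/s5.png',lid('scene')); lid('side')
```

```text
t 16.02 rack xy [-0.1344 -0.0057] z 0.0166 y-axis yaw-rack 0.067 tilt [-0.003 -0.001 -1.   ] F [-5.9 -0.6  4.2] q [-0.27  0.61  0.84  1.76 -0.52  1.02  0.39] xy [ 0.517 -0.19 ]
scene lid [-0.034   0.0001] 0.0592 794 z boss 0.0898 lid 0.0827
side lid [-0.0318  0.0037] 0.0606 522 z boss 0.0913 lid 0.0847
```

View pics/s5.png

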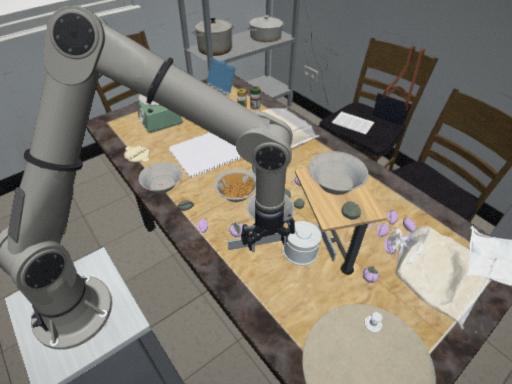

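The scene view shows the tin at (302,243), against the rail and about 30 mm short of the stop, with the wrist well in front of the shelf. The lid reads about 3 mm higher than before, so I'll check whether the tin is tilting.

Run:
```python
from h import *
for nm in('scene','side'):
    im,P,n,T=cloud(nm); a=(P[...,:2]-BAY)@AX; b=(P[...,:2]-BAY)@N; z=P[...,2]; r=np.hypot(a+.03,b)
    m=(r>.022)&(r<.045)&(z>.073)&(z<.09)
    A=np.c_[a[m],b[m],np.ones(m.sum())]; s=np.linalg.lstsq(A,z[m],rcond=None)[0]; print(nm,m.sum(),s.round(4),'at centre',(s@[-.03,0,1]).round(4))
    d=np.load(nm+'0.npz')['P']; a=(d[...,:2]-BAY)@AX; b=(d[...,:2]-BAY)@N; z=d[...,2]
    r=np.hypot(a+.117,b+.0445); m=(r>.022)&(r<.045)&(z>.073)&(z<.09)
    A=np.c_[a[m],b[m],np.ones(m.sum())]; s=np.linalg.lstsq(A,z[m],rcond=None)[0]; print(' before',m.sum(),s.round(4),'c',(s@[-.117,-.0445,1]).round(4))
    t=(abs(a+.03)<.03)&(abs(b)<.03); print(' table z near tin then',np.nanmedian(z[t]).round(4), 'table at start', np.nanmedian(z[(abs(a+.19)<.02)&(abs(b+.0445)<.02)]).round(4))
```

```text
scene 365 [-0.0512 -0.0298  0.0807] at centre 0.0822
 before 517 [-0.0035  0.0038  0.0788] c 0.0791
 table z near tin then 0.2353 table at start -0.002
side 234 [-0.0346 -0.0259  0.0832] at centre 0.0843
 before 281 [-0.0126  0.0014  0.08  ] c 0.0814
 table z near tin then 0.0052 table at start -0.0011
```

Run:
```python
from h import *
o,M=st()
im,P,n,T=cloud('scene')
L=(P-o['tool_pos'])@M; 
for sgn in(-1,1):
  print('side',sgn)
  for z0 in np.arange(-.11,-.0,.01):
    m=(L[...,2]>z0)&(L[...,2]<z0+.01)&(abs(L[...,0])<.03)&(sgn*L[...,1]>.03)&(sgn*L[...,1]<.085)
    if sgn>0: m&=(abs(L[...,0])<.02)
    y=sgn*L[...,1][m]; 
    if len(y)>3: print('height %.3f'%(.0166-z0-.005),len(y),np.percentile(y,[5,50,95]).round(3))
```

```text
t 16.23 rack xy [-0.1333 -0.0036] z 0.0164 y-axis yaw-rack 0.069 tilt [ 0. -0. -1.] F [-1.9 -0.5 -0.5] q [-0.27  0.61  0.84  1.76 -0.53  1.01  0.39] xy [ 0.519 -0.189]
side -1
height 0.122 61 [0.032 0.054 0.075]
height 0.112 32 [0.043 0.052 0.071]
height 0.102 12 [0.044 0.05  0.058]
height 0.092 12 [0.044 0.051 0.057]
height 0.082 17 [0.045 0.052 0.057]
height 0.072 7 [0.044 0.05  0.054]
side 1
height 0.122 52 [0.041 0.057 0.071]
height 0.112 21 [0.045 0.051 0.062]
height 0.102 12 [0.042 0.046 0.056]
height 0.092 16 [0.042 0.046 0.062]
height 0.082 92 [0.042 0.069 0.082]
height 0.072 13 [0.042 0.043 0.057]
height 0.062 12 [0.056 0.058 0.06 ]
height 0.052 10 [0.056 0.057 0.058]
height 0.042 11 [0.055 0.056 0.057]
height 0.032 10 [0.055 0.056 0.058]
height 0.022 10 [0.054 0.055 0.057]
```

Run:
```python
from h import *
o,M=st()
c=ctrl.calibration('scene'); K=np.array([[c['fx'],0,c['cx']],[0,c['fy'],c['cy']],[0,0,1]]); W=np.linalg.inv(c['world_from_camera'])
for y in(-.05,.05):
  for z in(.0,-.013,-.05):
    p=o['tool_pos']+M@[0,y,z]; u=cv2.projectPoints(p.reshape(1,3),cv2.Rodrigues(W[:3,:3])[0],W[:3,3],K,np.array(c['dist_coeffs']))[0].ravel(); print(y,z,u.round(1), ((u-[225,195])*7).round())
im,P,n,T=cloud('scene')
cv2.imwrite('pics/c6.png',cv2.resize(im[195:275,225:335],None,fx=7,fy=7,interpolation=cv2.INTER_CUBIC))
a=(P[...,:2]-BAY)@AX; b=(P[...,:2]-BAY)@N; z=P[...,2]; r=np.hypot(a+.028,b); m=(r>.022)&(r<.042)&(z>.073)&(z<.09)
A=np.c_[a[m],b[m],np.ones(m.sum())]; s=np.linalg.lstsq(A,z[m],rcond=None)[0]; print(m.sum(),s.round(4),'at centre',(s@[-.028,0,1]).round(4))
```

```text
t 16.27 rack xy [-0.1335 -0.0033] z 0.0164 y-axis yaw-rack 0.069 tilt [ 0.  0. -1.] F [-2.8 -0.7 -0.9] q [-0.27  0.61  0.84  1.76 -0.53  1.01  0.39] xy [ 0.519 -0.188]
-0.05 0.0 [251.1 259.3] [182. 450.]
-0.05 -0.013 [251.  256.7] [182. 432.]
-0.05 -0.05 [250.9 249. ] [181. 378.]
0.05 0.0 [283.5 251.2] [409. 394.]
0.05 -0.013 [283.7 248.6] [411. 375.]
0.05 -0.05 [284.4 240.9] [416. 321.]
323 [-0.0468 -0.0113  0.0799] at centre 0.0812
```

View pics/c6.png

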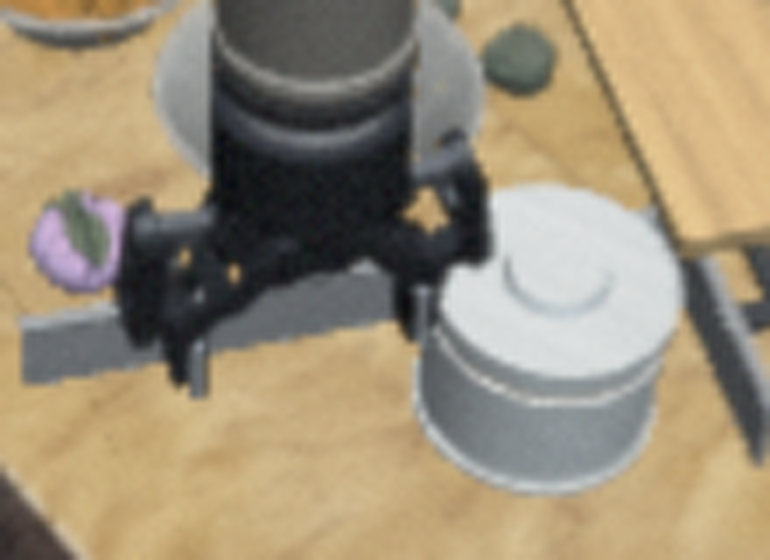

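The crop shows the front finger tip at (415,330), only at about lid height, with the knuckle near (475,220) over the lid's edge. That's a high contact, so I'll back off and see whether the tin levels.

apply_moves:
  deltas:
    - {"fingers":0,"dp":[0,-0.5,0],"twist":0}
    - {"fingers":0,"dp":[0,-1,0],"twist":0}
    - {"fingers":0,"dp":[0,-1,0],"twist":0}
    - {"fingers":0,"dp":[0,0,0],"twist":0}

```text
clock: 16.82
tool_pos: [0.4723, -0.1687, 0.0168]
orientation: [-2.597, -1.766, -0.003]
ft_force: [0.7, -0.5, 0.2]
finger_gap: 0.0853
grip_force: 0.0
```

```bash
cat >> h.py <<'E'
def plane(nm,cx,cy=0.,P=None):
    if P is None: _,P,_,_=cloud(nm)
    a=(P[...,:2]-BAY)@AX-cx; b=(P[...,:2]-BAY)@N-cy; z=P[...,2]; r=np.hypot(a,b); m=(r>.022)&(r<.044)&(z>.07)&(z<.092)
    s=np.linalg.lstsq(np.c_[a[m],b[m],np.ones(m.sum())],z[m],rcond=None)[0]; print(nm,'plane',m.sum(),s.round(4))
E
python3 - <<'E'
from h import *
st()
for n in('scene','side','wrist'): lid(n); plane(n,-.028)
# finger tip height: wrist depth of fingers in tool frame
o=ctrl.get_obs(); M=R.from_rotvec(o['orientation']).as_matrix(); _,P,_,_=cloud('wrist'); L=((P-o['tool_pos'])@M).reshape(-1,3)
for s in(-1,1):
    m=(abs(L[:,0])<.02)&(s*L[:,1]>.035)&(s*L[:,1]<.065)&(L[:,2]<0); print(s,m.sum(),np.histogram(L[m,2],bins=np.arange(-.12,.001,.01))[0].tolist())
E
```

```text
t 16.82 rack xy [-0.1842 -0.0057] z 0.0168 y-axis yaw-rack 0.07 tilt [ 0.001  0.002 -1.   ] F [ 0.7 -0.5  0.2] q [-0.35  0.52  0.88  1.9  -0.49  0.95  0.38] xy [ 0.472 -0.169]
scene lid [-0.0301 -0.0017] 0.0536 872 z boss 0.0865 lid 0.0791
scene plane 437 [-0.0031  0.0061  0.0791]
side lid [-0.0252 -0.0007] 0.0545 544 z boss 0.0887 lid 0.0816
side plane 254 [0.0048 0.0075 0.0816]
wrist lid [-0.1354 -0.0016] 0.0121 2021 z boss 0.0848 lid nan
wrist plane 0 [0. 0. 0.]
-1 10070 [1062, 4051, 1333, 1176, 1093, 836, 410, 0, 0, 0, 0, 0]
1 10060 [1162, 3955, 1286, 1185, 1055, 822, 426, 0, 0, 0, 0, 0]
  return np.nanmean(a, axis, out=out, keepdims=keepdims)
```

The tin is level again and the lid is unchanged, so the high contact was tipping it about 2.5°. I'll check the finger geometry at other closures to get a lower push.

apply_moves:
  deltas:
    - {"fingers":0.5,"dp":[0,0,-1],"twist":0}
    - {"fingers":0.5,"dp":[0,0,-1],"twist":0}
    - {"fingers":0.5,"dp":[0,0,0],"twist":0}
    - {"fingers":0.5,"dp":[0,0,0],"twist":0}

```text
clock: 17.68
tool_pos: [0.4722, -0.1698, 0.0559]
orientation: [-2.598, -1.766, 0.001]
ft_force: [-1.6, -0.1, -0.7]
finger_gap: 0.043
grip_force: 0.0
```

```bash
cat > prof.py <<'E'
from h import *
o,M=st(); print('gap',o['finger_gap'])
for nm in('wrist','scene'):
    _,P,_,_=cloud(nm); L=((P-o['tool_pos'])@M).reshape(-1,3)
    for s in(-1,1):
        print(nm,s)
        for z0 in np.arange(-.13,.015,.01):
            m=(L[:,2]>z0)&(L[:,2]<=z0+.01)&(abs(L[:,0])<.03)&(s*L[:,1]>.0)&(s*L[:,1]<.09)
            if m.sum()>4: print('  z %.3f'%(z0+.005),m.sum(),np.percentile(s*L[m,1],[2,50,98]).round(3),np.percentile(L[m,0],[2,98]).round(3))
E
python3 prof.py
```

```text
t 17.68 rack xy [-0.1838 -0.0068] z 0.0559 y-axis yaw-rack 0.069 tilt [-0.001  0.    -1.   ] F [-1.6 -0.1 -0.7] q [-0.38  0.47  0.92  1.86 -0.43  1.03  0.34] xy [ 0.472 -0.17 ]
gap 0.04298889316082683
wrist -1
  z -0.125 850 [0.012 0.018 0.024] [0.016 0.019]
  z -0.115 4788 [0.001 0.023 0.058] [0.009 0.019]
  z -0.105 2506 [0.017 0.046 0.057] [-0.006  0.019]
  z -0.095 4910 [0.022 0.042 0.054] [-0.008  0.014]
  z -0.085 1215 [0.022 0.032 0.05 ] [0.006 0.015]
  z -0.075 850 [0.021 0.022 0.032] [-0.009  0.013]
  z -0.065 650 [0.021 0.024 0.034] [-0.008  0.012]
  z -0.055 521 [0.021 0.024 0.034] [-0.009  0.012]
  z -0.045 292 [0.021 0.021 0.033] [-0.009  0.012]
wrist 1
  z -0.125 857 [0.013 0.019 0.025] [0.016 0.019]
  z -0.115 4812 [0.002 0.024 0.06 ] [0.009 0.019]
  z -0.105 2526 [0.018 0.047 0.058] [-0.006  0.019]
  z -0.095 4926 [0.023 0.043 0.055] [-0.008  0.015]
  z -0.085 1224 [0.023 0.033 0.052] [0.006 0.015]
  z -0.075 854 [0.022 0.023 0.033] [-0.009  0.013]
  z -0.065 657 [0.022 0.025 0.035] [-0.008  0.012]
  z -0.055 532 [0.022 0.024 0.035] [-0.009  0.012]
  z -0.045 279 [0.0
[... 247 characters left out ...]
.085 32 [0.023 0.034 0.051] [-0.013  0.008]
  z -0.075 10 [0.023 0.031 0.038] [-0.012 -0.006]
  z -0.065 16 [0.024 0.029 0.036] [-0.012 -0.005]
  z -0.055 12 [0.024 0.03  0.035] [-0.012 -0.003]
  z -0.045 8 [0.024 0.029 0.035] [-0.011 -0.002]
scene 1
  z -0.125 42 [0.001 0.045 0.061] [-0.019 -0.003]
  z -0.115 47 [0.001 0.026 0.061] [-0.018  0.004]
  z -0.105 31 [0.017 0.046 0.057] [-0.019  0.011]
  z -0.095 52 [0.022 0.042 0.052] [-0.014  0.011]
  z -0.085 26 [0.023 0.036 0.049] [-0.014  0.003]
  z -0.075 15 [0.02  0.022 0.028] [-0.013  0.01 ]
  z -0.065 17 [0.02  0.023 0.033] [-0.012  0.007]
  z -0.055 15 [0.02  0.023 0.033] [-0.012  0.007]
  z -0.045 14 [0.02  0.024 0.033] [-0.011  0.009]
```

Both cameras put the open tips about 50 mm behind the reported TCP. I'll go lower, reduce the toe-in, push slowly, and creep downward slightly so friction holds the tin flat.

apply_moves:
  deltas:
    - {"fingers":0,"dp":[0.15,0,0],"twist":0.4}
    - {"fingers":0,"dp":[0,0,0.6],"twist":0}
    - {"fingers":0,"dp":[0,0,1],"twist":0}
    - {"fingers":0,"dp":[0,0,1],"twist":0}
    - {"fingers":0,"dp":[0,0.7,0],"twist":0}
    - {"fingers":0,"dp":[0,0.7,0],"twist":0}
    - {"fingers":0,"dp":[0,0.5,0],"twist":0}
    - {"fingers":0,"dp":[0,0.15,0],"twist":0}
    - {"fingers":0,"dp":[0,0.1,0],"twist":0}
    - {"fingers":0,"dp":[0,0.1,0.01],"twist":0}
    - {"fingers":0,"dp":[0,0.1,0.01],"twist":0}

```text
clock: 19.15
tool_pos: [0.5165, -0.1862, 0.0042]
orientation: [-2.633, -1.713, -0.0]
ft_force: [-0.6, -1.0, -0.8]
finger_gap: 0.0854
grip_force: 0.1
```

Run:
```python
from h import *
st()
for n in('scene','side'): lid(n); plane(n,-.027)
```

```text
t 19.15 rack xy [-0.1368 -0.0024] z 0.0042 y-axis yaw-rack 0.029 tilt [-0.  0. -1.] F [-0.6 -1.  -0.8] q [-0.28  0.62  0.84  1.78 -0.55  0.99  0.36] xy [ 0.517 -0.186]
scene lid [-0.0365 -0.0016] 0.0591 814 z boss 0.0864 lid 0.0793
scene plane 414 [-0.003   0.0046  0.0792]
side lid [-0.0352 -0.0022] 0.0588 532 z boss 0.0882 lid 0.0817
side plane 249 [-0.003  -0.007   0.0814]
```

Just at contact and level. Now a slow push.

apply_moves:
  deltas:
    - {"fingers":0,"dp":[0,0.1,0.02],"twist":0}
    - {"fingers":0,"dp":[0,0.1,0.02],"twist":0}
    - {"fingers":0,"dp":[0,0.1,0.02],"twist":0}
    - {"fingers":0,"dp":[0,0.1,0.02],"twist":0}

```text
clock: 19.85
tool_pos: [0.5237, -0.1896, 0.0026]
orientation: [-2.633, -1.713, 0.001]
ft_force: [-4.4, 1.7, 3.4]
finger_gap: 0.0855
grip_force: 2.4
```

Run:
```python
from h import *
st()
for n in('scene','side'): lid(n); plane(n,-.022)
```

```text
t 19.85 rack xy [-0.1288 -0.0025] z 0.0026 y-axis yaw-rack 0.029 tilt [-0.001  0.    -1.   ] F [-4.4  1.7  3.4] q [-0.27  0.64  0.83  1.76 -0.55  1.    0.37] xy [ 0.524 -0.19 ]
scene lid [-0.0281 -0.003 ] 0.0591 796 z boss 0.0867 lid 0.0792
scene plane 373 [-0.0041  0.0031  0.0792]
side lid [-0.0269 -0.0003] 0.0591 524 z boss 0.0894 lid 0.0815
side plane 244 [0.0121 0.0008 0.0818]
```

apply_moves:
  deltas:
    - {"fingers":0,"dp":[0,0.1,0.015],"twist":0}
    - {"fingers":0,"dp":[0,0.1,0.015],"twist":0}
    - {"fingers":0,"dp":[0,0.1,0.015],"twist":0}
    - {"fingers":0,"dp":[0,0.1,0.015],"twist":0}
    - {"fingers":0,"dp":[0,0.1,0.015],"twist":0}
    - {"fingers":0,"dp":[0,0.1,0.015],"twist":0}
    - {"fingers":0,"dp":[0,0.1,0.015],"twist":0}

```text
clock: 20.92
tool_pos: [0.5368, -0.1953, 0.0005]
orientation: [-2.633, -1.714, 0.0]
ft_force: [-5.1, 1.6, 3.9]
finger_gap: 0.0857
grip_force: 2.5
```

Run:
```python
from h import *
st()
for n in('scene','side'): lid(n); plane(n,-.008)
```

```text
t 20.93 rack xy [-0.1145 -0.0019] z 0.0005 y-axis yaw-rack 0.029 tilt [-0. -0. -1.] F [-5.1  1.6  3.9] q [-0.25  0.66  0.82  1.72 -0.56  1.01  0.37] xy [ 0.537 -0.195]
scene lid [-0.0136 -0.0035] 0.0595 746 z boss 0.086 lid 0.0793
scene plane 350 [-0.0108 -0.0006  0.0791]
side lid [-0.0127 -0.0003] 0.0594 514 z boss 0.0882 lid 0.0819
side plane 231 [0.0041 0.0018 0.0815]
```

apply_moves:
  deltas:
    - {"fingers":0,"dp":[0,0.1,0.01],"twist":0}
    - {"fingers":0,"dp":[0,0.1,0.01],"twist":0}

```text
clock: 21.38
tool_pos: [0.5402, -0.1968, 0.0001]
orientation: [-2.633, -1.713, 0.0]
ft_force: [-5.2, 1.4, 3.2]
finger_gap: 0.0851
grip_force: 2.6
```

apply_moves:
  deltas:
    - {"fingers":0,"dp":[0,0.08,0.01],"twist":0}
    - {"fingers":0,"dp":[0,0.08,0.01],"twist":0}

```text
clock: 21.62
tool_pos: [0.5418, -0.1975, -0.0004]
orientation: [-2.631, -1.712, 0.002]
ft_force: [-8.5, 2.9, 5.4]
finger_gap: 0.085
grip_force: 4.6
```

apply_moves:
  deltas:
    - {"fingers":0,"dp":[0,0.08,0],"twist":0}

```text
clock: 21.75
tool_pos: [0.5419, -0.1975, -0.0009]
orientation: [-2.628, -1.71, 0.005]
ft_force: [-10.5, 3.8, 5.6]
finger_gap: 0.0855
grip_force: 5.4
```

apply_moves:
  deltas:
    - {"fingers":0,"dp":[0,-0.2,0],"twist":0}
    - {"fingers":0,"dp":[0,-0.5,0],"twist":0}
    - {"fingers":0,"dp":[0,-1,0],"twist":0}
    - {"fingers":0,"dp":[0,-1,0],"twist":0}
    - {"fingers":0,"dp":[0,0,0],"twist":0}

```text
clock: 22.38
tool_pos: [0.495, -0.1762, -0.0002]
orientation: [-2.633, -1.714, -0.002]
ft_force: [-0.1, -0.8, -0.7]
finger_gap: 0.0856
grip_force: 0.0
```

Run:
```python
from h import *
st()
for n in('scene','side'): im=lid(n); plane(n,0)
im,_,_,_=cloud('scene'); cv2.imwrite('pics/c7.png',cv2.resize(im[190:280,240:350],None,fx=6,fy=6,interpolation=cv2.INTER_CUBIC))
```

```text
t 22.38 rack xy [-0.1605 -0.0027] z -0.0002 y-axis yaw-rack 0.029 tilt [ 0.001  0.001 -1.   ] F [-0.1 -0.8 -0.7] q [-0.31  0.59  0.85  1.85 -0.54  0.95  0.37] xy [ 0.495 -0.176]
scene lid [-0.0022 -0.0027] 0.0532 790 z boss 0.085 lid 0.0772
scene plane 392 [-0.0064  0.0032  0.0774]
side lid [ 0.0003 -0.0025] 0.0533 520 z boss 0.0871 lid 0.0798
side plane 244 [-0.0062 -0.0066  0.0797]
```

View pics/c7.png

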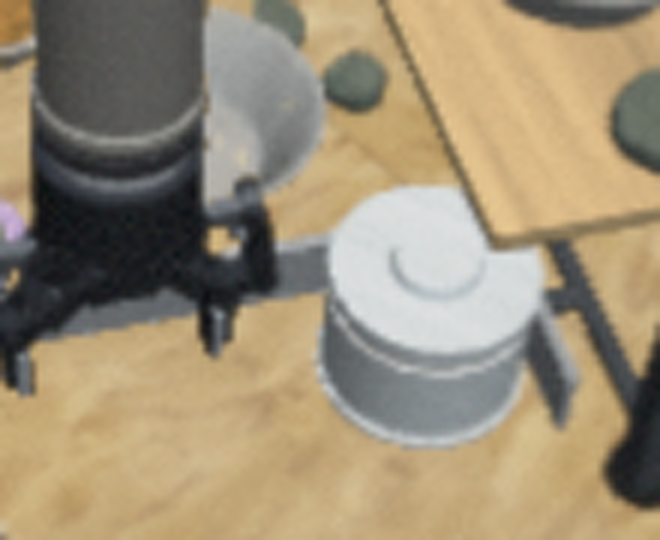

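The crop shows the tin parked at the stop (545,350). It reads about 1 to 2 mm off the rail, so I'll nudge it diagonally from its near-right side to seat it on both.

apply_moves:
  deltas:
    - {"fingers":0,"dp":[-1,0,0.1],"twist":0}
    - {"fingers":0,"dp":[-1,0,0],"twist":0}
    - {"fingers":0,"dp":[-1,0,0],"twist":0}
    - {"fingers":0,"dp":[-0.9,0,0],"twist":0}
    - {"fingers":0,"dp":[0,1,0],"twist":0}
    - {"fingers":0,"dp":[0,1,0],"twist":0}
    - {"fingers":0,"dp":[0,1,0],"twist":0}
    - {"fingers":0,"dp":[0,0.3,0],"twist":0}
    - {"fingers":0,"dp":[0.4,0,0],"twist":0}
    - {"fingers":0,"dp":[0.4,0,0],"twist":0}
    - {"fingers":0,"dp":[0.2,0,0],"twist":0}
    - {"fingers":0,"dp":[0.1,0,0],"twist":0}

```text
clock: 24.12
tool_pos: [0.5331, -0.254, -0.0023]
orientation: [-2.632, -1.715, -0.0]
ft_force: [0.1, -0.6, -0.8]
finger_gap: 0.0854
grip_force: 0.0
```

Run:
```python
from h import *
st()
```

```text
t 24.12 rack xy [-0.0926 -0.0564] z -0.0023 y-axis yaw-rack 0.03 tilt [-0.  0. -1.] F [ 0.1 -0.6 -0.8] q [-0.12  0.7   0.81  1.66 -0.57  1.03  0.46] xy [ 0.533 -0.254]
```

apply_moves:
  deltas:
    - {"fingers":0,"dp":[0.1,0,0],"twist":0}
    - {"fingers":0,"dp":[0.1,0,0],"twist":0}

```text
clock: 24.38
tool_pos: [0.5346, -0.2513, -0.0022]
orientation: [2.633, 1.713, -0.0]
ft_force: [-0.8, 0.0, -0.1]
finger_gap: 0.0853
grip_force: 0.0
```

apply_moves:
  deltas:
    - {"fingers":0,"dp":[0.08,0,0],"twist":0}
    - {"fingers":0,"dp":[0.08,0,0],"twist":0}

```text
clock: 24.62
tool_pos: [0.536, -0.2483, -0.0023]
orientation: [2.633, 1.713, -0.0]
ft_force: [-0.5, 0.3, 0.0]
finger_gap: 0.0858
grip_force: 0.0
```

apply_moves:
  deltas:
    - {"fingers":0,"dp":[0.1,0,0],"twist":0}
    - {"fingers":0,"dp":[0.1,0,0],"twist":0}

```text
clock: 24.88
tool_pos: [0.5371, -0.2454, -0.0023]
orientation: [2.633, 1.712, -0.002]
ft_force: [-1.8, -1.9, 0.3]
finger_gap: 0.0855
grip_force: 1.2
```

apply_moves:
  deltas:
    - {"fingers":0,"dp":[0.08,0,0],"twist":0}
    - {"fingers":0,"dp":[0.08,0,0],"twist":0}

```text
clock: 25.12
tool_pos: [0.5371, -0.2444, -0.002]
orientation: [2.634, 1.709, -0.005]
ft_force: [-4.4, -3.8, 3.0]
finger_gap: 0.0852
grip_force: 3.2
```

Run:
```python
from h import *
st()
for n in('scene','side'): lid(n); plane(n,0)
```

```text
t 25.12 rack xy [-0.0931 -0.0461] z -0.002 y-axis yaw-rack 0.026 tilt [-0.002 -0.003 -1.   ] F [-4.4 -3.8  3. ] q [-0.15  0.7   0.82  1.66 -0.57  1.03  0.43] xy [ 0.537 -0.244]
scene lid [-0.012  -0.0094] 0.0625 465 z boss 0.0848 lid 0.0778
scene plane 242 [-0.0117 -0.0014  0.0775]
side lid [-0.0039 -0.0119] 0.0632 368 z boss 0.0869 lid 0.08
side plane 164 [ 0.0127 -0.0066  0.0801]
```

apply_moves:
  deltas:
    - {"fingers":0,"dp":[0.1,0.03,-0.02],"twist":0}
    - {"fingers":0,"dp":[0,0,0],"twist":0}

```text
clock: 25.58
tool_pos: [0.5376, -0.2441, -0.0013]
orientation: [2.635, 1.707, -0.007]
ft_force: [-6.6, -3.9, 3.4]
finger_gap: 0.0854
grip_force: 3.7
```

apply_moves:
  deltas:
    - {"fingers":0,"dp":[0.08,0.05,0],"twist":0}
    - {"fingers":0,"dp":[0,0,0],"twist":0}

```text
clock: 25.82
tool_pos: [0.5381, -0.2442, -0.001]
orientation: [2.636, 1.704, -0.009]
ft_force: [-8.2, -5.7, 3.8]
finger_gap: 0.0856
grip_force: 4.7
```

apply_moves:
  deltas:
    - {"fingers":0,"dp":[-0.5,-0.2,0],"twist":0}
    - {"fingers":0,"dp":[-0.6,-0.5,0],"twist":0}
    - {"fingers":0,"dp":[0,0,-1],"twist":0}
    - {"fingers":0,"dp":[0,0,-1],"twist":0}
    - {"fingers":0,"dp":[0,-0.5,-0.3],"twist":0}
    - {"fingers":0,"dp":[1,0,0],"twist":0}
    - {"fingers":0,"dp":[1,0,0],"twist":0}
    - {"fingers":0,"dp":[1,0,0],"twist":0}
    - {"fingers":0,"dp":[0,0,0],"twist":0}

```text
clock: 26.95
tool_pos: [0.5367, -0.1907, 0.0432]
orientation: [-2.626, -1.721, -0.0]
ft_force: [-0.7, 0.2, -0.0]
finger_gap: 0.0854
grip_force: 0.0
```

Run:
```python
from h import *
st()
for n in('scene','side'): lid(n); plane(n,0)
```

```text
t 26.95 rack xy [-0.1167  0.0022] z 0.0432 y-axis yaw-rack 0.035 tilt [-0.001  0.002 -1.   ] F [-0.7  0.2 -0. ] q [-0.28  0.61  0.86  1.69 -0.51  1.09  0.33] xy [ 0.537 -0.191]
scene lid [-0.002  -0.0025] 0.0528 785 z boss 0.0845 lid 0.0774
scene plane 394 [-0.0076  0.0038  0.0775]
side lid [-0.0002 -0.0027] 0.0532 518 z boss 0.0876 lid 0.0799
side plane 244 [ 0.0024 -0.0055  0.0798]
```

The readings didn't change under about 9 N towards the rail, so the tin is seated on rail and stop. Now I'll press with the front finger on the lid's near part.

apply_moves:
  deltas:
    - {"fingers":0,"dp":[-0.15,0.6,0],"twist":0}
    - {"fingers":0,"dp":[0,0.65,0],"twist":0}
    - {"fingers":0,"dp":[0,0,0.3],"twist":0}
    - {"fingers":0,"dp":[0,0,0.2],"twist":0}

```text
clock: 27.65
tool_pos: [0.5562, -0.2078, 0.0333]
orientation: [-2.633, -1.712, 0.001]
ft_force: [-0.1, 0.4, 1.1]
finger_gap: 0.0852
grip_force: 0.0
```

apply_moves:
  deltas:
    - {"fingers":0,"dp":[0,0,0.1],"twist":0}
    - {"fingers":0,"dp":[0,0,0.1],"twist":0}

```text
clock: 27.9
tool_pos: [0.5566, -0.2073, 0.0301]
orientation: [-2.633, -1.713, 0.0]
ft_force: [-1.9, 1.6, 4.7]
finger_gap: 0.0855
grip_force: 2.8
```

Run:
```python
from h import *
st(); im,_,_,_=cloud('scene'); cv2.imwrite('pics/c8.png',cv2.resize(im[180:280,240:360],None,fx=6,fy=6,interpolation=cv2.INTER_CUBIC))
for n in('scene','side'): plane(n,0)
```

```text
t 27.9 rack xy [-0.0916 -0.0042] z 0.0301 y-axis yaw-rack 0.029 tilt [-0.  0. -1.] F [-1.9  1.6  4.7] q [-0.23  0.67  0.84  1.63 -0.54  1.1   0.35] xy [ 0.557 -0.207]
scene plane 296 [-0.007   0.0026  0.077 ]
side plane 215 [-0.0006 -0.0028  0.0798]
```

View pics/c8.png

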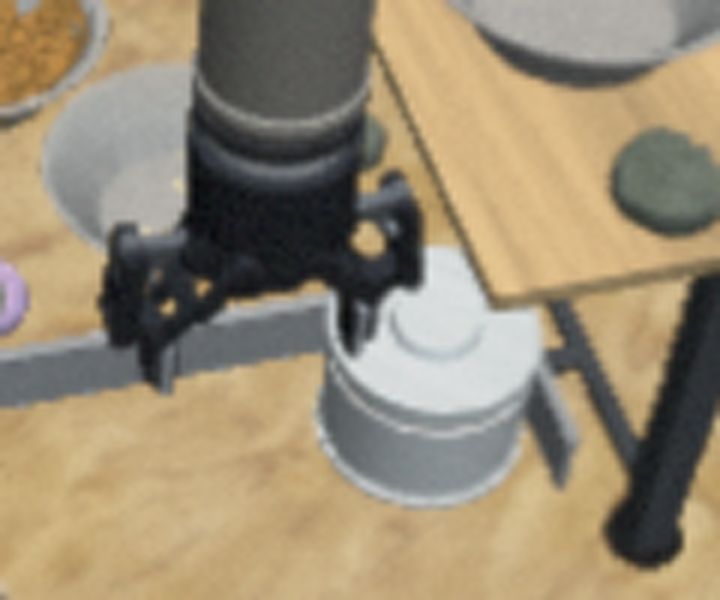

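The finger tip rests on the near rim of the lid at (355,350), and the arm is clear of the shelf. Pressing down in small steps.

apply_moves:
  deltas:
    - {"fingers":0,"dp":[0,0,0.08],"twist":0}
    - {"fingers":0,"dp":[0,0,0.08],"twist":0}

```text
clock: 28.3
tool_pos: [0.5571, -0.2075, 0.0278]
orientation: [2.633, 1.714, 0.001]
ft_force: [-1.4, 0.9, 5.3]
finger_gap: 0.0853
grip_force: 2.8
```

apply_moves:
  deltas:
    - {"fingers":0,"dp":[0,0,0.08],"twist":0}
    - {"fingers":0,"dp":[0,0,0.08],"twist":0}

```text
clock: 28.55
tool_pos: [0.5572, -0.2075, 0.0251]
orientation: [2.633, 1.714, 0.002]
ft_force: [-5.4, 3.2, 13.9]
finger_gap: 0.0854
grip_force: 7.0
```

Run:
```python
from h import *
st()
for n in('scene','side'): plane(n,0)
```

```text
t 28.55 rack xy [-0.0909 -0.0041] z 0.0251 y-axis yaw-rack 0.029 tilt [ 0.001  0.001 -1.   ] F [-5.4  3.2 13.9] q [-0.22  0.67  0.83  1.63 -0.55  1.09  0.35] xy [ 0.557 -0.207]
scene plane 274 [-0.0199  0.0042  0.0729]
side plane 222 [-0.0036  0.0098  0.0754]
```

apply_moves:
  deltas:
    - {"fingers":0,"dp":[0,0,0.07],"twist":0}
    - {"fingers":0,"dp":[0,0,0.05],"twist":0}

```text
clock: 28.9
tool_pos: [0.5573, -0.2074, 0.0249]
orientation: [-2.633, -1.714, -0.004]
ft_force: [-9.7, 5.2, 23.2]
finger_gap: 0.0854
grip_force: 11.5
```

apply_moves:
  deltas:
    - {"fingers":0,"dp":[0,0,0.06],"twist":0}
    - {"fingers":0,"dp":[0,0,0],"twist":0}

```text
clock: 29.15
tool_pos: [0.5574, -0.2074, 0.0248]
orientation: [-2.633, -1.714, -0.005]
ft_force: [-10.3, 6.0, 25.3]
finger_gap: 0.0856
grip_force: 12.5
```

Hard stop: 25 N with no further motion. Now lift straight off and back away.

apply_moves:
  deltas:
    - {"fingers":0,"dp":[0,0,-0.25],"twist":0}
    - {"fingers":0,"dp":[0,0,-0.6],"twist":0}
    - {"fingers":0,"dp":[0,-0.8,-0.3],"twist":0}
    - {"fingers":0,"dp":[0,-1,0],"twist":0}
    - {"fingers":0,"dp":[0,-1,0],"twist":0}
    - {"fingers":0,"dp":[0,-1,-1],"twist":0}
    - {"fingers":0,"dp":[0,0,-1],"twist":0}
    - {"fingers":0,"dp":[0,0,-1],"twist":0}
    - {"fingers":0,"dp":[0,0,0],"twist":0}

```text
clock: 30.28
tool_pos: [0.4888, -0.1774, 0.1045]
orientation: [2.631, 1.712, 0.004]
ft_force: [0.1, 0.4, -0.7]
finger_gap: 0.0855
grip_force: 0.0
```

Run:
```python
from h import *
st()
for n in('scene','side'): lid(n); plane(n,0)
P0=np.load('scene0.npz')['P']; im,P,_,_=cloud('scene')
for nm,(u,v) in dict(bowl=(160,178),b=(237,230),c=(202,226),a=(371,274),leaf=(186,205)).items(): print(nm,*[np.nanmedian(X[v-2:v+3,u-2:u+3].reshape(-1,3),0).round(3) for X in(P0,P)])
```

```text
t 30.27 rack xy [-0.1656 -0.0065] z 0.1045 y-axis yaw-rack 0.029 tilt [ 0.003 -0.001 -1.   ] F [ 0.1  0.4 -0.7] q [-0.4   0.44  0.96  1.76 -0.4   1.14  0.27] xy [ 0.489 -0.177]
scene lid [-0.0022 -0.0023] 0.0525 728 z boss 0.0798 lid 0.0725
scene plane 384 [-0.0058  0.0087  0.0727]
side lid [-0.0005 -0.0021] 0.0539 498 z boss 0.0818 lid 0.0746
side plane 242 [-0.0005 -0.0024  0.0751]
bowl [0.433 0.328 0.003] [0.432 0.33  0.003]
b [ 0.499 -0.065  0.032] [ 0.437 -0.161  0.168]
c [0.427 0.024 0.017] [0.427 0.026 0.017]
a [ 0.698 -0.426  0.03 ] [ 0.697 -0.425  0.031]
leaf [0.434 0.137 0.015] [0.434 0.137 0.016]
```

```bash
python3 -c "
from station import ctrl
print(ctrl.job_done())"
```

```text
the job is handed in; nothing more can be done
None
```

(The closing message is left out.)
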